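Throttle the wide dust-extraction gate by one click

ROBOT

A 6-joint arm with a two-finger parallel gripper is mounted at the origin on the work surface. World frame = base frame: x ahead of the robot, y to its left, z up, the work surface at z = 0. Lengths are in mm, angles in rad, forces in N, time in s.
With the tool pointing down it reaches from about 300 to 825 mm from the base axis. Payload 5.4 kg.
Tool frame: the origin (TCP) lies midway between the tips of the shut fingers; the grasp point (between the pads) lies 19 mm behind it; z points along the fingers, x is the direction in which the jaws open and shut, and the axes are right-handed (so a half turn about z gives the same grasp; the last joint's range is limited). The gripper opens to 92 mm and grips with 3 to 60 N. Pads are 20 mm wide; open, the fingers measure 128 mm over their backs; the gripper's body (75 mm by 189 mm) begins 69 mm behind the grasp point.
Start: joints at [-1.419, 0.158, 1.597, -0, 1.386, -0.21], TCP at [203.502, -537.767, 214.601] pointing down, gripper open.
Joint ranges: [-2.91, 2.91], [-0.94, 2.29], [0.18, 2.7], [-1.29, 4.43], [0.17, 2.64], [-3, 3]. Speed limits (rad/s): [2.57, 2.57, 3.14, 3.14, 3.14, 3.14].

INTERFACE

Orientations are given as a unit quaternion [x, y, z, w].
In Python, from rig import ctrl gives the robot as it stands.
- The arm moves only by the shell command python3 -m crank 'ROWS'. ROWS is JSON, a list of rows, each an object of numbers: "fingers": the finger opening in mm, from 0 to 91.9; "tx", "ty", "tz": the shift along the tool's x, y, z in units of 30 mm (1.0 is 30 mm); "turn": the turn about the tool's z in units of 6 degrees (1.0 is 6 degrees). In form: [{"fingers": .., "tx": .., "ty": .., "tz": .., "turn": ..}, ...]. A call has 1 to 12 rows; each row is the pose to reach, as a shift and turn from the pose commanded when the call began, along the tool's axes at that moment; what a row does not reach only later rows make up. A row lasts 1/12 s, in which the tool goes at most 41.7 mm and 7.16 degrees, less where a joint would pass 70% of its speed; a pose out of reach is approached as far as the arm can. A call with a gripper value outside its range is refused whole. The fingers move at their own pace and stop on an object; the grip force is fixed at half the most. Time passes only in rows, so rows that repeat a pose let the fingers close. It gives the time, the measured TCP pose, the force and the opening at its end, in the units of the state.
- ctrl.get_obs(): the state, without advancing time (a new reading comes with each control period).
- ctrl.read_camera(name): name is "scene" or "side" or "wrist"; returns (picture, depth): 480x640x3 uint8, red, green, blue; 480x640 float32, mm along the optical axis (not along the pixel's ray), 0 where there is no reading.
- ctrl.camera_params(name): a dict with "camera_matrix" (3x3 intrinsics, pixels), "R" (3x3) and "t" (3): a world point X has camera coordinates R X + t. Camera axes: x right, y down, z forward; pixel columns grow to the right and rows downward; lengths in mm; the calibration is good to about 2 mm. A picture is of the moment at which its call begins: read the wrist's pose just before it. camera_params takes no time and is no camera call; for the wrist camera it gives the pose at the moment of the call.
- ctrl.close_job(): hands the job in, once; it reports no verdict.
The state is a dict: "t": time; "joint_positions": joint angles; "qd": joint speeds; "tau": joint torques, N m; "tool_pos": TCP position; "tcp_rot": TCP orientation; "wrist_force": force on the tool from outside, world axes, zero at the start; "wrist_torque": the same for the moment, N m; "opening": finger opening in mm.
Only numpy, scipy, OpenCV 4.12 (cv2) and the standard library are available. Lean on these libraries where they do the work, as an engineer would, in place of code of your own. Each camera call takes 0.05 s, during which the arm holds its last target. There are 200 camera calls.

TASK

Two dust-extraction gates are fixed to the stone carver's bench, both standing open. On the gate with the wider port, slide the shutter by its wooden tab towards the port until it clicks into its next stop, the half-open one (plate covering half of the hole, not all of it), and let go. Leave the narrow gate's shutter open as it is.

Things in the scene. Friction and masses are not known exactly. Their poses are not given: they have to be found in the camera images.
- wide_gate: Wider-port gate: flat aluminium housing 120 x 220 x 40 mm, fixed; rails along its long edges, tops 48 mm above the bench. Origin: centre of underside; z up, y lengthwise. Port 80 mm across in its top, 50 mm to +y of the origin. The steel shutter plate (102 x 100 x 4 mm) slides on top to +y over the port. Three dark marks on each rail: where its leading edge stands at open, half-open, shut.
- wide_tab (a point): Centre of the top of the wide shutter's wooden tab, 83.5 mm above the bench. The tab is an upright block 34 (housing's x) x 18 (housing's y, the sliding direction) x 38 mm high, foot 45.5 mm above the bench, on the plate's trailing end. With the shutter open it is on the midline, 85 mm to -y of the housing's origin. Axes as the housing's; moves with the shutter.
- wide_shutter (a joint): Travel of the wide shutter in m, growing as it goes to the housing's +y over the port: 0 open stop, 0.045 half-open, 0.090 shut. Starts at the open stop. A sprung click holds it: about 8 N takes it over a ridge midway to the next stop (22 mm on); past the ridge it is drawn in, and let go it springs to the nearer stop and rests within about 2 mm of it.
- narrow_shutter (a joint): Travel (m) of the shutter of the other gate, made alike but smaller (housing 84 x 150 x 40 mm, port 45 mm across, same wooden tab): 0 open, stops at 0.027 and 0.054. It starts open and is to stay there.
Mind the look-alikes: they are no part of the job. Leave any blue or red look-alike of the part that bears narrow_shutter alone.

How it is judged:
By the outcome, as a careful person would: the job done as asked, in the order asked, and still so for the second after the job is handed in, with the robot touching nothing.
It also fails if it takes over 26 s, if anything falls off the work surface, if the arm or the gripper's body presses on something with over 40 N, if the wrist force passes 120 N, or if a joint passes its speed limit or range.

## Working session

There is one attempt and no reset: what is moved stays moved. The work goes in short steps, Python scripts to look and compute and a shell command to move; the robot and the scene stay as the last step left them, time stands still between calls to the robot, and variables do not carry over. Pictures are saved under pics/ and viewed, about 8 in all and at most 12, crops included, and the job is handed in when it is done.

```bash
mkdir -p pics
python3 - <<'E'
from rig import ctrl
import cv2,numpy as np
o=ctrl.get_obs();print(o)
for n in("scene","side"):
    im,d=ctrl.read_camera(n);cv2.imwrite(f"pics/{n}0.png",im[:,:,::-1]);np.save(f"pics/{n}0.npy",d)
    p=ctrl.camera_params(n);print(n,p)
E
```

```text
{'t': 0.0, 'joint_positions': array([-1.41911668e+00,  1.59045943e-01,  1.59826418e+00, -7.59601278e-06,
        1.38619753e+00, -2.10084004e-01]), 'qd': array([-5.28779573e-04, -3.25919967e-04, -9.45116868e-05, -1.71751719e-03,
       -6.19244486e-04, -1.13292645e-03]), 'tau': array([-9.05885986e-05, -3.85566330e+01, -3.22108412e+01,  7.01421197e-02,
        3.80425737e-02, -1.26238037e-04]), 'tool_pos': array([ 203.393493  , -537.13677118,  213.60467912]), 'tcp_rot': array([ 8.22777111e-01, -5.68363359e-01, -6.59710863e-04, -6.93971331e-04]), 'wrist_force': array([ 0.71138119,  0.4745674 , -0.10171576]), 'wrist_torque': array([-0.00213878,  0.0478157 , -0.03249949]), 'opening': 92.10614357524467}
scene {'camera_matrix': array([[613.91804646,   0.        , 318.35325663],
       [  0.        , 613.91804646, 237.78272255],
       [  0.        ,   0.        ,   1.        ]]), 'R': array([[ 0.8849795 ,  0.46531152, -0.01721813],
       [ 0.336665  , -0.66497523, -0.6666818 ],
       [-0.32166436,  0.58420298, -0.74514355]]), 't': array([-482.67021476, -143.53202944, 1526.96978451])}
side {'camera_matrix': array([[550.97605582,   0.        , 318.32752061],
       [  0.        , 550.97605582, 235.50285508],
       [  0.        ,   0.        ,   1.        ]]), 'R': array([[-0.81640042, -0.57743459,  0.00772345],
       [-0.36778937,  0.50959143, -0.77784803],
       [ 0.44522055, -0.63787606, -0.62840496]]), 't': array([433.31346868, 276.81631488, 752.96594791])}
```

View pics/scene0.png

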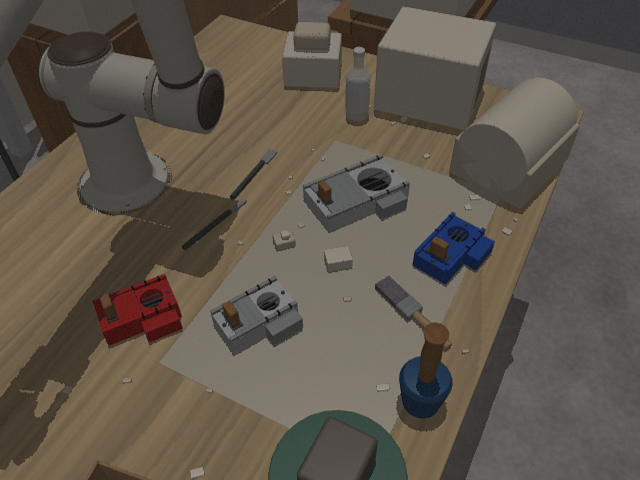

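View pics/side0.png

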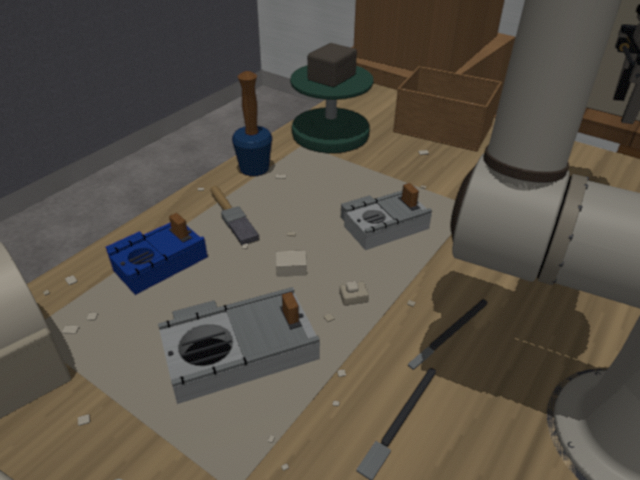

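Scene view: the candidate tabs are wide grey (325,190), narrow grey (231,314), blue (440,247) and red (109,306). The wide grey gate, with its port at (375,180), is the target. In the side view its tab is at (290,308) and its port at (206,345).

```bash
cat > h.py <<'E'
import cv2,numpy as np
from rig import ctrl
def ray(p,u,v,z):
    K,R,t=p["camera_matrix"],p["R"],np.array(p["t"])
    c=-R.T@t; d=R.T@np.linalg.inv(K)@np.array([np.ravel(u),np.ravel(v),np.ones(np.size(u))])
    return (c[:,None]+d*((z-c[2])/d[2])).T
def cloud(p,d,box):
    x0,y0,x1,y1=box; v,u=np.mgrid[y0:y1,x0:x1]; u=u.ravel();v=v.ravel();z=d[v,u]
    P=np.linalg.inv(p["camera_matrix"])@np.array([u*z,v*z,z]); P=(p["R"].T@(P-np.array(p["t"])[:,None])).T
    return u,v,P
E
python3 - <<'E'
from h import *
for n,tb,hb in(("scene",(312,172,340,208),(296,150,412,232)),("side",(276,285,306,330),(155,285,322,398))):
    im=cv2.imread(f"pics/{n}0.png");d=np.load(f"pics/{n}0.npy");p=ctrl.camera_params(n)
    u,v,P=cloud(p,d,tb);h=cv2.cvtColor(im,cv2.COLOR_BGR2HSV)[v,u]
    b=(h[:,0]<20)&(h[:,1]>110)&(P[:,2]>45)
    print(n,"tab n",b.sum(),"zmax",np.percentile(P[b,2],[50,90,98]))
    t=b&(P[:,2]>79);print(" top",t.sum(),P[t].mean(0),cv2.minAreaRect(P[t,:2].astype(np.float32)))
    u,v,P=cloud(p,d,hb);t=(P[:,2]>37)&(P[:,2]<55)
    print(" hous",t.sum(),cv2.minAreaRect(P[t,:2].astype(np.float32)))
    # port: dark blob
    g=cv2.cvtColor(im,cv2.COLOR_BGR2GRAY);m=np.zeros_like(g);x0,y0,x1,y1=hb;m[y0:y1,x0:x1]=(g[y0:y1,x0:x1]<75)*255
    m=cv2.morphologyEx(m,cv2.MORPH_CLOSE,np.ones((5,5)))
    for c in cv2.findContours(m,0,2)[0]:
        if cv2.contourArea(c)>150:
            q=ray(p,c[:,0,0],c[:,0,1],40);print(" dark",cv2.contourArea(c),cv2.boundingRect(c),cv2.minEnclosingCircle(q[:,:2].astype(np.float32)))
    cv2.imwrite(f"pics/{n}c.png",cv2.resize(im[y0-10:y1+10,x0-10:x1+10],None,fx=3,fy=3,interpolation=2))
E
```

```text
scene tab n 188 zmax [74.37661995 84.76662036 87.07315323]
 top 81 [495.45282843 125.72165994  83.41483147] ((495.324951171875, 126.2901611328125), (16.346580505371094, 36.670684814453125), 54.946407318115234)
 hous 2878 ((552.58251953125, 192.63204956054688), (223.4117889404297, 156.03469848632812), 57.136138916015625)
 dark 4518.0 (303, 156, 106, 76) ((549.480224609375, 184.6869659423828), 141.22840881347656)
side tab n 371 zmax [78.45305796 84.64124792 85.48927466]
 top 184 [486.67186888 138.22332472  89.87370928] ((307.6995849609375, 350.3471984863281), (20.573486328125, 607.1875610351562), 40.02440643310547)
 hous 7474 ((548.5364379882812, 194.74661254882812), (220.9803924560547, 150.3349609375), 56.6048583984375)
 dark 2421.5 (173, 328, 146, 70) ((495.62310791015625, 229.81622314453125), 109.76134490966797)
 dark 661.5 (160, 291, 143, 39) ((570.3522338867188, 179.9722900390625), 110.33820343017578)
```

View pics/scenec.png

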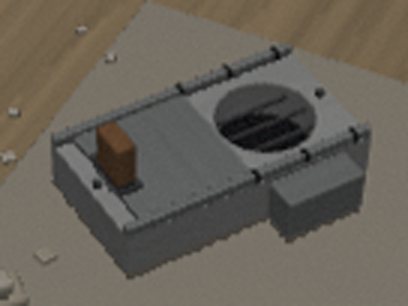

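The crop shows the wide grey gate: 80 mm port at crop (265,115), shutter open, wooden tab at crop (115,155). Measured tab top is (495,126,83.4), size 16×37 mm, with the housing 221 mm long at about 57°. All of this matches the description. Next, work out the moves to hover.

```bash
cat >> h.py <<'E'
def go(x,y,z,yaw):
    from scipy.spatial.transform import Rotation as Ro
    o=ctrl.get_obs();r=Ro.from_quat(o["tcp_rot"]);M=r.as_matrix()
    s=M.T@(np.array([x,y,z])-o["tool_pos"]);a=np.degrees(np.arctan2(M[1,0],M[0,0]))
    w=(yaw-a+180)%360-180
    print("t",o["t"],"pos",o["tool_pos"].round(1),"yaw",a.round(2),"open",o["opening"].round(1),"F",o["wrist_force"].round(1))
    print("units",(s/30).round(3),"turn",round(-w/6,3))
E
python3 -c "
from h import *
go(495.4,126,150,56.9)"
```

```text
Traceback (most recent call last):
  File "h.py", line 16, in go
    print("t",o["t"],"pos",o["tool_pos"].round(1),"yaw",a.round(2),"open",o["opening"].round(1),"F",o["wrist_force"].round(1))
                                                                          ^^^^^^^^^^^^^^^^^^
AttributeError: 'float' object has no attribute 'round'
```

```bash
sed -i 's/o\["opening"\].round(1)/round(o["opening"],1)/' h.py
python3 -c "
from h import *
go(495.4,126,150,56.9)"
```

```text
t 0.1 pos [ 203.4 -537.2  213.7] yaw -69.27 open 92.0 F [-0.1 -0.6  0.4]
units [-17.226 -16.927   2.159] turn -21.028
```

```bash
python3 -m crank '[{"fingers":70,"tx":-17.2,"ty":-16.9,"tz":0,"turn":-21},{"fingers":70,"tx":-17.2,"ty":-16.9,"tz":0,"turn":-21},{"fingers":70,"tx":-17.2,"ty":-16.9,"tz":0,"turn":-21},{"fingers":70,"tx":-17.2,"ty":-16.9,"tz":0,"turn":-21},{"fingers":70,"tx":-17.2,"ty":-16.9,"tz":0,"turn":-21},{"fingers":70,"tx":-17.2,"ty":-16.9,"tz":0,"turn":-21},{"fingers":70,"tx":-17.2,"ty":-16.9,"tz":0,"turn":-21},{"fingers":70,"tx":-17.2,"ty":-16.9,"tz":0,"turn":-21},{"fingers":70,"tx":-17.2,"ty":-16.9,"tz":0,"turn":-21},{"fingers":70,"tx":-17.2,"ty":-16.9,"tz":0,"turn":-21},{"fingers":70,"tx":-17.2,"ty":-16.9,"tz":0,"turn":-21},{"fingers":70,"tx":-17.2,"ty":-16.9,"tz":0,"turn":-21}]'
python3 -c "
from h import *
go(495.4,126,165,56.9)"
```

```text
t: 1.1
tool_pos: [405.2, -78.0, 214.5]
tcp_rot: [0.989, 0.148, 0.0, 0.0]
wrist_force: [0.4, -0.4, 0.9]
opening: 69.6
t 1.1 pos [405.2 -78.  214.5] yaw 17.01 open 69.6 F [ 0.4 -0.4  0.9]
units [ 4.866 -5.624  1.65 ] turn -6.648
```

```bash
python3 -m crank '[{"fingers":70,"tx":4.87,"ty":-5.62,"tz":1.65,"turn":-6.65},{"fingers":70,"tx":4.87,"ty":-5.62,"tz":1.65,"turn":-6.65},{"fingers":70,"tx":4.87,"ty":-5.62,"tz":1.65,"turn":-6.65},{"fingers":70,"tx":4.87,"ty":-5.62,"tz":1.65,"turn":-6.65},{"fingers":70,"tx":4.87,"ty":-5.62,"tz":1.65,"turn":-6.65},{"fingers":70,"tx":4.87,"ty":-5.62,"tz":1.65,"turn":-6.65},{"fingers":70,"tx":4.87,"ty":-5.62,"tz":1.65,"turn":-6.65},{"fingers":70,"tx":4.87,"ty":-5.62,"tz":1.65,"turn":-6.65},{"fingers":70,"tx":4.87,"ty":-5.62,"tz":1.65,"turn":-6.65},{"fingers":70,"tx":4.87,"ty":-5.62,"tz":1.65,"turn":-6.65}]'
python3 - <<'E'
from h import *
go(495.4,126,57,56.9)
p=ctrl.camera_params("wrist");im,d=ctrl.read_camera("wrist");im=im[:,:,::-1].copy()
cv2.imwrite("pics/w1.png",im);np.save("pics/w1.npy",d)
u,v,P=cloud(p,d,(0,0,640,480));h=cv2.cvtColor(im,cv2.COLOR_BGR2HSV)[v,u]
b=(h[:,0]<20)&(h[:,1]>110)&(P[:,2]>78)&(P[:,2]<90)&(np.hypot(P[:,0]-495,P[:,1]-126)<40)
print(b.sum(),P[b].mean(0) if b.any() else 0,cv2.minAreaRect(P[b,:2].astype(np.float32)) if b.any() else 0)
E
```

```text
t: 1.93
tool_pos: [496.5, 122.1, 165.4]
tcp_rot: [0.881, 0.473, 0.0, 0.0]
wrist_force: [0.0, 0.2, 0.7]
opening: 70.0
t 1.9333 pos [496.5 122.1 165.4] yaw 56.44 open 70.0 F [0.  0.2 0.7]
units [ 0.088 -0.103  3.614] turn -0.077
1415 [490.37064237 132.13245382  82.4355151 ] ((491.20867919921875, 131.8248291015625), (17.507116317749023, 33.686466217041016), 56.29730224609375)
```

View pics/w1.png

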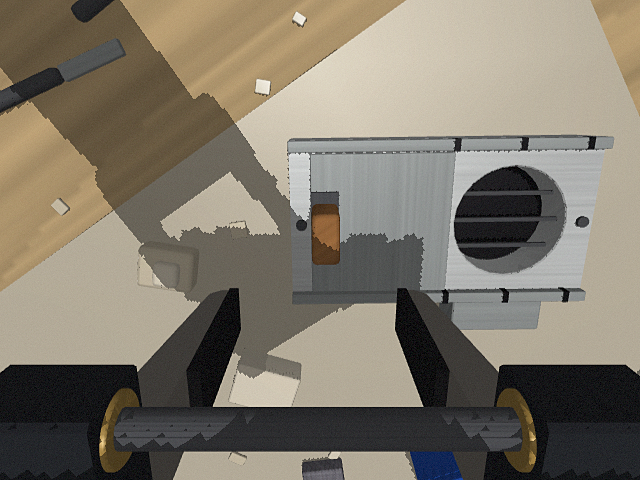

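Wrist view: the tab is at (326,234) and the port at (510,220), shutter open. This estimate differs from the scene one by 7 mm, and the arm may not have settled, so I'll re-measure at rest.

```bash
python3 -m crank '[{"fingers":70,"tx":0,"ty":0,"tz":0,"turn":0},{"fingers":70,"tx":0,"ty":0,"tz":0,"turn":0},{"fingers":70,"tx":0,"ty":0,"tz":0,"turn":0}]'
cat > m.py <<'E'
from h import *
def meas(tag):
    for n in("wrist","scene"):
        p=ctrl.camera_params(n);im,d=ctrl.read_camera(n);im=im[:,:,::-1].copy();cv2.imwrite(f"pics/{n}{tag}.png",im)
        u,v,P=cloud(p,d,(0,0,640,480));h=cv2.cvtColor(im,cv2.COLOR_BGR2HSV)[v,u]
        b=(h[:,0]<20)&(h[:,1]>110)&(P[:,2]>79)&(P[:,2]<90)&(np.abs(P[:,0]-505)<60)&(np.abs(P[:,1]-145)<70)
        if b.sum()<10: print(n,"none");continue
        q=ray(p,u[b],v[b],83.5)[:,:2].astype(np.float32)
        print(n,b.sum(),P[b].mean(0).round(1),"ray",cv2.minAreaRect(q))
        k=(P[:,2]>36)&(P[:,2]<55)&(np.hypot(P[:,0]-542,P[:,1]-197)<135)
        print("  hous",cv2.minAreaRect(P[k,:2].astype(np.float32)))
E
python3 - <<'E'
from m import *
meas("2"); go(493,129,57,56.5)
E
```

```text
t: 2.23
tool_pos: [496.6, 122.7, 165.3]
tcp_rot: [0.881, 0.473, 0.0, 0.0]
wrist_force: [0.1, -1.2, -0.1]
opening: 69.9
wrist 1396 [490.6 132.   82.4] ray ((490.4828186035156, 132.1181640625), (17.224279403686523, 32.66777038574219), 56.547359466552734)
  hous ((549.8353271484375, 195.86004638671875), (221.6243133544922, 148.69227600097656), 57.241981506347656)
scene 77 [495.3 125.8  83.3] ray ((495.195556640625, 125.41709899902344), (17.098552703857422, 36.27576446533203), 56.88102340698242)
  hous ((552.2402954101562, 193.00656127929688), (224.24624633789062, 157.95603942871094), 56.234130859375)
t 2.3333 pos [496.6 123.  165.3] yaw 56.54 open 69.9 F [ 0.7 -0.   0.9]
units [ 0.1   -0.213  3.609] turn 0.007
```

```bash
python3 -c "
from h import *
go(491.3,131,57,56.6)"
```

```text
t 2.3333 pos [496.6 123.  165.3] yaw 56.54 open 69.9 F [ 0.7 -0.   0.9]
units [ 0.124 -0.297  3.609] turn -0.01
```

```bash
python3 -m crank '[{"fingers":70,"tx":0.12,"ty":-0.3,"tz":0.5,"turn":0},{"fingers":70,"tx":0.12,"ty":-0.3,"tz":1.5,"turn":0},{"fingers":70,"tx":0.12,"ty":-0.3,"tz":2.5,"turn":0},{"fingers":70,"tx":0.12,"ty":-0.3,"tz":3.2,"turn":0},{"fingers":70,"tx":0.12,"ty":-0.3,"tz":3.6,"turn":0},{"fingers":70,"tx":0.12,"ty":-0.3,"tz":3.6,"turn":0},{"fingers":70,"tx":0.12,"ty":-0.3,"tz":3.6,"turn":0}]'
python3 - <<'E'
from m import *
meas("3"); go(491.3,131,57,56.6)
E
```

```text
t: 2.92
tool_pos: [490.7, 131.2, 56.9]
tcp_rot: [0.881, 0.474, -0.001, -0.0]
wrist_force: [-0.2, 0.8, 0.1]
opening: 69.9
wrist 3501 [489.6 132.6  82.4] ray ((487.92999267578125, 130.5996551513672), (76.17378997802734, 33.86534881591797), 56.64507293701172)
  hous ((523.9791870117188, 184.43899536132812), (206.961669921875, 117.8819580078125), 57.280643463134766)
scene 71 [495.7 125.3  83.4] ray ((496.3449401855469, 124.97932434082031), (16.511070251464844, 35.39860153198242), 49.959041595458984)
  hous ((553.2494506835938, 192.5138702392578), (223.43521118164062, 156.2360382080078), 57.3408088684082)
t 3.0167 pos [492.2 131.2  58.5] yaw 56.57 open 70.0 F [-0.3 -0.4 -0.2]
units [-0.023 -0.021  0.048] turn -0.005
```

View pics/wrist3.png

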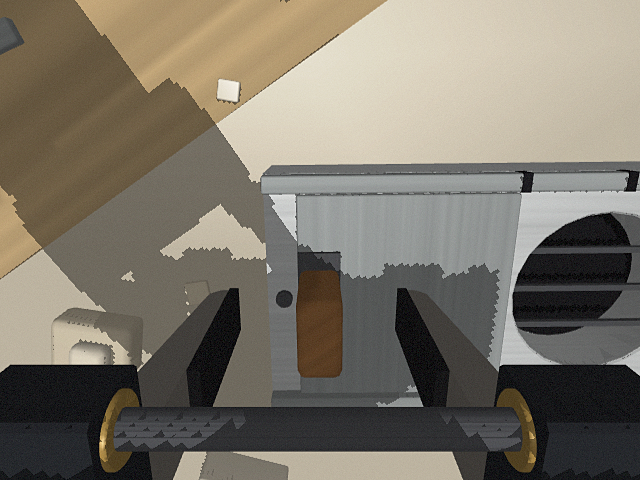

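The tab at (320,335) sits centred between the fingertips (238 and 397), so I'll close on it.

```bash
python3 -m crank '[{"fingers":10,"tx":0,"ty":0,"tz":0.05,"turn":0},{"fingers":10,"tx":0,"ty":0,"tz":0.05,"turn":0},{"fingers":10,"tx":0,"ty":0,"tz":0.05,"turn":0},{"fingers":10,"tx":0,"ty":0,"tz":0.05,"turn":0},{"fingers":10,"tx":0,"ty":0,"tz":0.05,"turn":0},{"fingers":10,"tx":0,"ty":0,"tz":0.05,"turn":0},{"fingers":10,"tx":0,"ty":0,"tz":0.05,"turn":0},{"fingers":10,"tx":0,"ty":0,"tz":0.05,"turn":0},{"fingers":10,"tx":0,"ty":0,"tz":0.05,"turn":0},{"fingers":10,"tx":0,"ty":0,"tz":0.05,"turn":0}]'
```

```text
t: 3.85
tool_pos: [491.3, 131.6, 55.6]
tcp_rot: [0.88, 0.474, 0.0, -0.0]
wrist_force: [2.1, 2.5, -1.8]
opening: 17.4
```

```bash
python3 -m crank '[{"fingers":10,"tx":0.15,"ty":0,"tz":0,"turn":0},{"fingers":10,"tx":0.3,"ty":0,"tz":0,"turn":0},{"fingers":10,"tx":0.45,"ty":0,"tz":0,"turn":0},{"fingers":10,"tx":0.6,"ty":0,"tz":0,"turn":0},{"fingers":10,"tx":0.75,"ty":0,"tz":0,"turn":0},{"fingers":10,"tx":0.9,"ty":0,"tz":0,"turn":0},{"fingers":10,"tx":1.05,"ty":0,"tz":0,"turn":0},{"fingers":10,"tx":1.2,"ty":0,"tz":0,"turn":0},{"fingers":10,"tx":1.35,"ty":0,"tz":0,"turn":0},{"fingers":10,"tx":1.5,"ty":0,"tz":0,"turn":0},{"fingers":10,"tx":1.5,"ty":0,"tz":0,"turn":0},{"fingers":10,"tx":1.5,"ty":0,"tz":0,"turn":0}]'
```

```text
t: 4.85
tool_pos: [515.5, 169.1, 55.6]
tcp_rot: [0.88, 0.474, -0.0, -0.0]
wrist_force: [-2.3, 2.1, 2.2]
opening: 17.8
```

Moved about 44.6 mm along the slide with the grip held. Now release gently and rise.

```bash
python3 -m crank '[{"fingers":60,"tx":0,"ty":0,"tz":0,"turn":0},{"fingers":60,"tx":0,"ty":0,"tz":0,"turn":0},{"fingers":60,"tx":0,"ty":0,"tz":0,"turn":0},{"fingers":60,"tx":0,"ty":0,"tz":0,"turn":0},{"fingers":60,"tx":0,"ty":0,"tz":0,"turn":0},{"fingers":60,"tx":0,"ty":0,"tz":-1,"turn":0},{"fingers":60,"tx":0,"ty":0,"tz":-2,"turn":0},{"fingers":60,"tx":0,"ty":0,"tz":-3,"turn":0},{"fingers":60,"tx":0,"ty":0,"tz":-4,"turn":0},{"fingers":60,"tx":0,"ty":0,"tz":-4,"turn":0},{"fingers":60,"tx":0,"ty":0,"tz":-4,"turn":0},{"fingers":60,"tx":0,"ty":0,"tz":-4,"turn":0}]'
python3 - <<'E'
from m import *
meas("4"); go(491.3,131,57,56.6)
E
```

```text
t: 5.85
tool_pos: [515.3, 168.7, 174.7]
tcp_rot: [0.881, 0.474, -0.001, -0.0]
wrist_force: [-0.6, -0.9, -0.2]
opening: 60.1
wrist 1269 [514.5 169.6  82.5] ray ((514.3359375, 169.52276611328125), (17.151836395263672, 33.66716003417969), 57.13340377807617)
  hous ((549.4581298828125, 195.410888671875), (220.8317413330078, 148.7545928955078), 57.16122055053711)
scene 75 [519.5 162.9  83.7] ray ((519.2994995117188, 162.4303436279297), (17.759611129760742, 36.63399887084961), 56.22826385498047)
  hous ((552.68798828125, 192.40847778320312), (224.50405883789062, 156.84877014160156), 56.448001861572266)
t 5.95 pos [514.6 168.6 173.6] yaw 56.57 open 59.9 F [ 0.1 -0.2 -0.4]
units [-1.466  0.052  3.891] turn -0.005
```

View pics/wrist4.png

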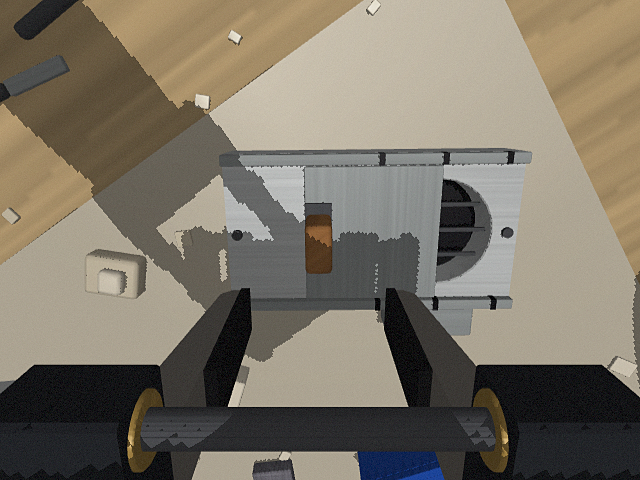

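View pics/scene4.png

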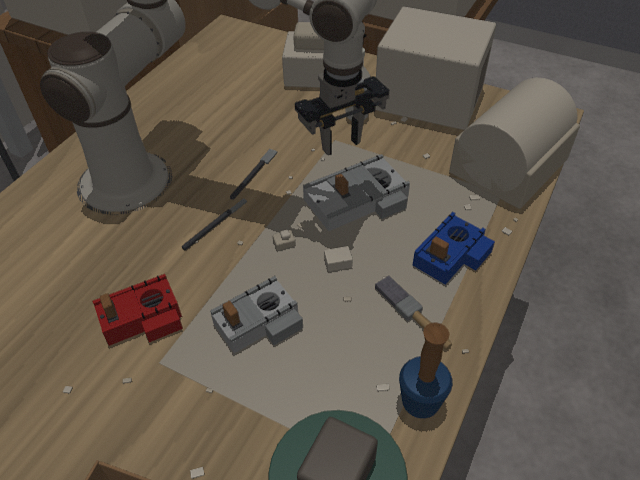

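The wrist view shows the plate's leading edge at column 441, on the middle marks (446 and 435), with half the port covered. The tab moved 44.4 mm by the wrist camera and 44.1 mm by the scene camera. In the scene view the narrow (231,314), blue and red gates are unchanged, and the gripper is clear.

```bash
python3 -c "
from rig import ctrl
print(ctrl.close_job())"
```

```text
the job is handed in; nothing more can be done
None
```

The wide gate's shutter is at its half-open stop and the job is handed in. I gripped its wooden tab, slid it 45 mm towards the port, let go and rose about 120 mm clear, finishing at about 6 s.

- **Travel:** after release the tab had moved 44.4 mm by the wrist camera and 44.1 mm by the scene camera. The plate's leading edge stood on the middle rail marks, with half the port covered.
- **Other gates:** the narrow gate and the blue and red look-alikes looked unchanged in the last scene view.
- **Forces:** readings at the end of each move were within about 4 N. I did not log the peaks during the slide.
- **Disagreement:** the two cameras put the tab about 8 mm apart, mostly across the slide direction, which is more than their stated 2 mm accuracy. I trusted the closer wrist view, and the grip and the travel measured by both cameras bore it out.

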